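Load the check standard in a colorimeter and hold its filter selector on the third click

ROBOT

A 7-joint arm with a two-finger parallel gripper is mounted at the origin on the work surface. World frame = base frame: x ahead of the robot, y to its left, z up, the work surface at z = 0. Lengths are in mm, angles in rad, forces in N, time in s.
With the tool pointing down it reaches from about 425 to 875 mm from the base axis. Payload 4.7 kg.
Tool frame: the origin (TCP) lies on the front face of the gripper's body, between the roots of the fingers; the fingertips stand 73 mm ahead of it and the grasp point (between the pads) lies 54 mm ahead of it; z points along the fingers, y is the line along which they close (so a half turn about z gives the same grasp; the last joint's range is limited). The gripper opens to 85 mm and grips with 20 to 120 N. Pads are 22 mm wide; open, the fingers measure 114 mm over their backs; the gripper's body (76 mm by 85 mm) begins 54 mm behind the grasp point. The pads swing forward as they close: fully open they stand 13 mm farther back than shut.
Start: joints at [1.26, 0.321, -0.07, 1.45, 0.023, 1.371, -0.057], TCP at [207.409, -616.035, 303.949] pointing down, gripper open.
Joint ranges: [-2.86, 2.86], [-0.3, 2.09], [-1.38, 1.24], [0.06, 2.45], [-1.56, 4.7], [0.09, 2.05], [-2.69, 2.69]. Speed limits (rad/s): [2.57, 2.57, 3.14, 3.14, 3.14, 3.14, 3.14].

INTERFACE

Orientations are given as a unit quaternion [w, x, y, z].
In Python, from cell import robot gives the robot as it stands.
- The arm moves only by the tool arm_command, never from a script. Its argument "moves" is a list of rows, each a list of 3 entries, a list of its own where there are three numbers: the shift along the tool's x, y, z in units of 60 mm (1.0 is 60 mm), then the turn about the tool's z in units of 5 degrees (1.0 is 5 degrees), then the opening, from 0 (shut) to 1 (fully open). A call has 1 to 10 rows; each row shifts and turns the commanded pose from where the row before left it, along the tool's axes as they then stand; what a row does not reach is not made up. A row lasts 1/8 s, in which the tool goes at most 62.5 mm and 10.7 degrees, less where a joint would pass 70% of its speed; a pose out of reach is approached as far as the arm can. A call is refused whole if a number of a shift passes 1 or a number of a turn 1, either way. A call with a gripper value outside its range is refused whole. The fingers move at their own pace and stop on an object; "squeeze" is the grip in N (left out, the last holds). Time passes only in rows, so rows that do not move let the fingers close. It gives the time, the measured TCP pose, the force, the opening and the grip force at its end, in the units of the state.
- robot.observe(): the state, without advancing time (a new reading comes with each control period).
- robot.camera(name): name is "scene" or "top" or "wrist"; returns (picture, depth): 420x560x3 uint8, red, green, blue; 420x560 float32, mm along the optical axis (not along the pixel's ray), 0 where there is no reading.
- robot.camera_model(name): a dict with "fx", "fy", "cx", "cy" (pixels), "k1" (the pictures are not rectified: a ray, as slopes to the right and down, at radius r is drawn at 1 + k1 r^2 times it, then the intrinsics apply), "view" (4x4, takes a point from world to camera coordinates). Camera axes: x right, y down, z forward; pixel columns grow to the right and rows downward; lengths in mm; the calibration is good to about 2 mm. A picture is of the moment at which its call begins: read the wrist's pose just before it. camera_model takes no time and is no camera call; for the wrist camera it gives the pose at the moment of the call.
- robot.job_done(): hands the job in; it is judged then, once.
The state is a dict: "time": time; "qpos": joint angles; "qvel": joint speeds; "joint_torque": joint torques, N m; "position": TCP position; "ee_rot": TCP orientation; "force": force on the tool from outside, world axes, zero at the start; "wrist_torque": the same for the moment, N m; "opening": finger opening in mm; "grip_force": force on a finger pad.
Only numpy, scipy, OpenCV 4.12 (cv2) and the standard library are available. Lean on these libraries where they do the work, as an engineer would, in place of code of your own. Each camera call takes 0.05 s, during which the arm holds its last target. There are 200 camera calls.

TASK

Take the check standard (the plug with the broad knurled black cap) out of the wooden tube block and lower it by hand into the round sample well of the colorimeter until its cap sits fully home on the well's collar, then let go of it. Then take the pointer knob of the filter selector and set it to the third click clockwise from its anticlockwise end stop (it may have been left a click or two on already), and finish still gripping the knob there so that it cannot slip while the reading settles. Leave the other things on the table as they are.

Things in the scene. Friction and masses are not known exactly. Their poses are not given: they have to be found in the camera images.
- colorimeter: bench colorimeter, a white housing fixed to the table, 212 mm wide (y), 194 mm deep (x from -99 to +95 mm); origin on the table, x from front to back, z up. Its flat grey deck, 70 mm above the table, begins at x = -47 mm; before it the display panel slopes down to the front. On the deck are the sample well's collar (left, +y) and the selector knob (right), 108 mm apart.
- well (a point): centre of the mouth of the sample well, on top of its square black collar (36 x 36 mm, 8 mm above the deck, so 78 mm above the table). The bore is round, vertical, 13.6 mm wide and 50 mm deep with a 1.5 mm chamfer at the mouth; z up.
- standard_grip (a point): the check standard, a 60 g plug 80 mm tall: an aluminium stem 12 mm thick and 40 mm long with a chamfered foot, above it a knurled black cap 20 mm in diameter and 40 mm tall, to be gripped. This point is on its axis, 23 mm above the cap's underside (63 above the foot, 17 below the top); z up. It starts upright in a hole of the tube block, the cap's underside on the block.
- standard_shoulder (a point): same plug: the centre of the cap's underside, on its axis (40 mm above the foot). When fully home it lies on the collar, at point well.
- selector_grip (a point): the filter selector's knob on the colorimeter deck: a round skirt 45 mm wide and 8 mm high with a bar grip across it, 41 mm long, 12 mm thick, reaching 40 mm above the deck, a white line on its pointing end. This point is on the vertical turning axis, 31 mm above the deck, and turns with the knob: x along the bar towards the pointing end, z up.
- selector (a joint): angle of the filter selector in rad, growing clockwise seen from above. 0 is the anticlockwise end stop; a click every 24 degrees (0.419), a tick on the deck at each, up to the sixth (2.513, end stop). The third is at 1.257, the pointer looking straight to the back. A sprung ball drops into each stop: about 0.1 N m takes the knob over to the next. It starts at the end stop, first or second click.
- rack: tube block of light wood fixed to the table, 172 mm long (its y), 52 mm wide (its x), 55 mm high, origin under its middle. Four holes in a row along y at -63, -21, +21 and +63 mm, 14 mm wide and 47 mm deep. The check standard and two stoppered tubes stand in three of them.
- tube_a: empty glass tube with cork stopper hanging in the tube block by its 16 mm lip, its top 20 mm above the block; a bystander. Origin at its foot, 15 mm above the table.
- tube_b: second such tube, a bystander.
- wash_bottle: wash bottle with bent spout, 68 mm in diameter, 210 mm tall, origin under it; a bystander.
- jar: amber jar, 110 mm in diameter, 165 mm tall, origin under it; a bystander.
- beaker: glass beaker of pipettes, 74 mm in diameter, 145 mm tall, origin under it; a bystander.
- petri_dish: Petri dish, 92 mm in diameter, 18 mm high, origin under it; a bystander.
- slide_box: slide box, 60 x 86 x 34 mm, origin under it; a bystander.
- forceps: steel forceps lying flat, 117 mm long, 8 mm high, origin under the middle; a bystander.
Mind the look-alikes: they are no part of the job. What is shaped like the part that bears standard_grip but pink is not meant.

How it is judged (in metres and radians):
On the way, in this order (a step that is already met when the one before it is completed fails the run):
1. the check standard is lowered by hand, not dropped: still in the fingers it stands in the well with its cap within 6 mm of the collar (z of standard_shoulder in the frame of well between -0.003 and 0.006 m and horizontal distance between standard_shoulder and well below 0.003 m and angle between the z axis of standard_shoulder and the z axis of well, either way round below 0.07 rad and contact force between the fingers and standard above 0.5 N), for 0.1 s.
2. the standard, let go, stays home, and the gripped selector knob stands on the third click (z of standard_shoulder in the frame of well between -0.003 and 0.0025 m and horizontal distance between standard_shoulder and well below 0.003 m and angle between the z axis of standard_shoulder and the z axis of well, either way round below 0.07 rad and value of joint selector between 1.117 and 1.397 rad and contact force between the fingers and selector above 3 N and contact force between the fingers and standard below 0.1 N), for 0.3 s.
At the end, for the whole second after the job is handed in: The check standard is fully home in the sample well (cap's underside within 2.5 mm of the collar, within 3 mm of the axis, upright within 4 degrees) and untouched; the selector stands still within 8 degrees (0.14 rad) of its third click, with the fingers still holding the knob (over 3 N) (all of step 2 and velocity of joint selector between -0.1 and 0.1 rad/s and contact force between the arm and standard below 0.1 N); the arm keeps its last pose, push and grip.
It fails at once if a tube is pulled or knocked out of the block, or another bystander is shifted by more than 4 cm or tipped over (distance of any of tube_a, tube_b from where it was at the start of the episode above 0.02 m or distance of any of wash_bottle, jar, beaker, petri_dish, slide_box, forceps from where it was at the start of the episode above 0.04 m or angle between any of tube_a, tube_b, wash_bottle, jar, beaker, petri_dish, slide_box, forceps's own z axis and vertical above 0.5 rad).
It also fails if it takes over 54 s, if anything falls off the work surface, if the arm or the gripper's body presses on something with over 40 N, if the wrist force passes 120 N, or if a joint passes its speed limit or range.

## Working session

There is one attempt and no reset: what is moved stays moved. The work goes in short steps, Python scripts to look and compute and a tool call to move; the robot and the scene stay as the last step left them, time stands still between calls to the robot, and variables do not carry over. Pictures are saved under pics/ and viewed, at most 13 in all, crops included, and the job is handed in when it is done.

Besides the shell and the picture viewer there is one more tool, called after "Request:" as name(argument=value, ...) on one line, values as JSON. arm_command: Moves the arm, as the interface text tells. Its arguments: {"type":"object","properties":{"moves":{"type":"array"},"squeeze":{"type":"number"}},"required":["moves"]}

```bash
ls; mkdir -p pics; cat > h.py <<'E'
import numpy as np, cv2
from cell import robot
def px2ray(m,u,v):
    d=np.array([(u-m['cx'])/m['fx'],(v-m['cy'])/m['fy']]); s=d.copy()
    for _ in range(20): s=d/(1+m['k1']*(s@s))
    V=np.array(m['view']); R=V[:3,:3]; t=V[:3,3]
    return -R.T@t, R.T@np.array([s[0],s[1],1.])
def onz(m,u,v,z):
    o,d=px2ray(m,u,v); return o+d*(z-o[2])/d[2]
def proj(m,p):
    V=np.array(m['view']); c=V[:3,:3]@np.array(p)+V[:3,3]; s=c[:2]/c[2]; s=s*(1+m['k1']*(s@s))
    return np.array([m['fx']*s[0]+m['cx'],m['fy']*s[1]+m['cy']])
def save(name,img): cv2.imwrite('pics/'+name,cv2.cvtColor(img,cv2.COLOR_RGB2BGR))
E
python3 - <<'E'
from h import *
for n in('scene','top'):
    im,d=robot.camera(n); save(n+'0.png',im); np.savez(n+'0.npz',im=im,d=d); m=robot.camera_model(n); print(n,m)
print(robot.observe())
E
```

```text
pics
scene {'fx': 380.4624039407838, 'fy': 380.4624039407838, 'cx': 289.22876938046664, 'cy': 208.5384588177284, 'k1': -0.01576631336612442, 'view': array([[-4.49492151e-01,  8.93135591e-01,  1.62979122e-02,
         3.28738540e+02],
       [ 6.74221181e-01,  3.51173768e-01, -6.49694377e-01,
        -3.04995701e+02],
       [-5.85988570e-01, -2.81044125e-01, -7.60020786e-01,
         1.21780645e+03],
       [ 0.00000000e+00,  0.00000000e+00,  0.00000000e+00,
         1.00000000e+00]])}
top {'fx': 450.5396091809792, 'fy': 450.5396091809792, 'cx': 278.5925119781929, 'cy': 211.30302619713717, 'k1': -0.002886016616180682, 'view': array([[ 1.10623864e-02, -9.99666613e-01,  2.33299556e-02,
        -9.51878452e+01],
       [-9.92335235e-01, -1.38470548e-02, -1.22796743e-01,
         5.73715060e+02],
       [ 1.23078855e-01, -2.17927120e-02, -9.92157585e-01,
         1.15103265e+03],
       [ 0.00000000e+00,  0.00000000e+00,  0.00000000e+00,
         1.00000000e+00]])}
{'time': 0.1, 'qpos': array([ 1.26009571,  0.32173845, -0.07007157,  1.45155602,  0.02263515,
        1.37079803, -0.05690248]), 'qvel': array([-2.81145429e-04, -6.58635268e-04,  1.06743424e-05, -2.49869815e-03,
        3.68774763e-04, -3.96937312e-04, -5.01573837e-04]), 'joint_torque': array([-2.82852507e-04, -4.94877648e+01, -3.83984512e-01, -3.15211165e+01,
        1.29273202e-02,  7.38765317e-03, -5.33160869e-05]), 'position': array([ 207.25833617, -615.69488792,  302.93792864]), 'ee_rot': array([-8.32383446e-04,  9.86840050e-01,  1.61697194e-01, -2.03311425e-04]), 'force': array([-0.0023527 , -0.14840738,  0.03705124]), 'wrist_torque': array([ 0.00924867, -0.02149439,  0.00736884]), 'grip_force': 0.0, 'opening': 85.61459628684726}
```

View pics/top0.png

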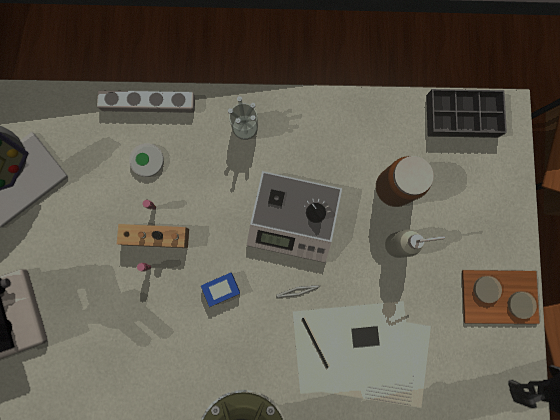

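View pics/scene0.png

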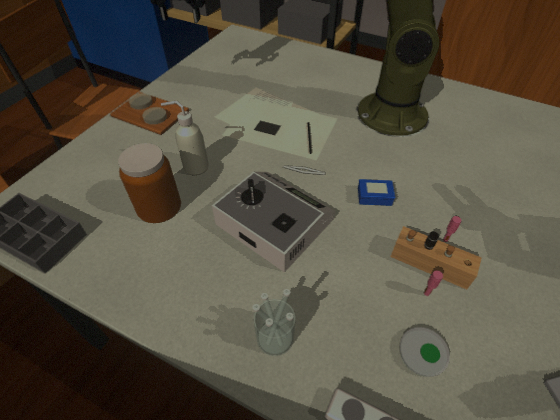

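The top view shows the rack at about (153,235), with the black cap near (157,235). The colorimeter is at (295,220), with its well at (277,198) and knob at (316,211). The pink look-alikes are at (148,203) and (142,267). Next I'll zoom in.

```bash
python3 - <<'E'
from h import *
im=np.load('top0.npz')['im']; s=np.load('scene0.npz')['im']
a=cv2.resize(im[195:275,110:200],(400,356)); b=cv2.resize(im[165:273,240:350],(400,392))
c=cv2.resize(s[205:300,380:490],(400,345)); d=cv2.resize(s[165:275,205:340],(400,326))
o=np.zeros((600,800,3),np.uint8)
o[:300,:400]=cv2.resize(im[205:265,110:190],(400,300)); o[:300,400:]=cv2.resize(im[170:245,245:345],(400,300))
o[300:,:400]=cv2.resize(s[220:295,385:485],(400,300)); o[300:,400:]=cv2.resize(s[165:255,205:325],(400,300))
save('z.png',o)
for n,pts in {'rack':([118,225],[187,227],[187,247],[118,244],[157,235])}.items():
    m=robot.camera_model('top')
    for p in pts: print(p,onz(m,*p,55).round(1))
D=np.load('top0.npz')['d']; print(D[228:242:2,150:166:2].round(0))
E
```

```text
[118, 225] [531.4 323.9  55. ]
[187, 227] [528.6 147.5  55. ]
[187, 247] [477.3 145.7  55. ]
[118, 244] [482.8 321.2  55. ]
[157, 235] [507.  223.3  55. ]
[[1158. 1156. 1156. 1154. 1156. 1156. 1156. 1158.]
 [1155. 1157. 1161. 1158. 1155. 1158. 1154. 1160.]
 [1152. 1154. 1115. 1117. 1115. 1136. 1155. 1157.]
 [1155. 1116. 1111. 1117. 1114. 1124. 1148. 1156.]
 [1147. 1112. 1115. 1115. 1116. 1124. 1145. 1155.]
 [1153. 1153. 1117. 1113. 1121. 1137. 1152. 1153.]
 [1151. 1152. 1153. 1150. 1155. 1150. 1153. 1153.]]
```

View pics/z.png

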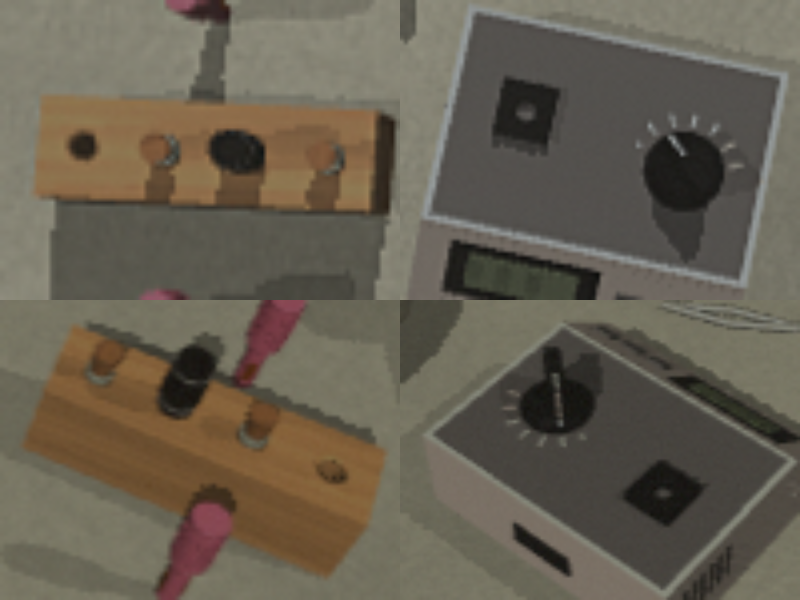

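The zoom shows the standard's black cap in the second hole from the right, at top px ≈(155.5,235). A cork tube stands on each side of it, and the knob pointer looks up-left. I'll write a small planner and drive over the rack.

```bash
cat >> h.py <<'E'
from scipy.spatial.transform import Rotation as Ro
def yaw(R): return np.degrees(np.arctan2(R[1,1],R[0,1]))  # direction of tool y
def plan(wps, p=None,R=None, dec=2, maxs=58):
    """wps: list of (x,y,z,yaw_of_tool_y_deg). prints rows [dx,dy,dz],turn; open-loop pose tracked with rounding"""
    s=robot.observe(); 
    if p is None: p=np.array(s['position'])
    if R is None:
        q=s['ee_rot']; R=Ro.from_quat([q[1],q[2],q[3],q[0]]).as_matrix()
    y=yaw(R); print('start',p.round(1),round(y,2))
    def RR(y):
        c,sn=np.cos(np.radians(y)),np.sin(np.radians(y)); Y=np.array([c,sn,0]); Z=np.array([0,0,-1.]); return np.c_[np.cross(Y,Z),Y,Z]
    for w in wps:
        t=np.array(w[:3],float); dy=(w[3]-y+180)%360-180
        n=max(1,int(np.ceil(np.linalg.norm(t-p)/maxs)),int(np.ceil(abs(dy)/5-1e-3))); 
        for k in range(n):
            sh=np.round(RR(y).T@(t-p)/(n-k)/60,dec); dy=(w[3]-y+180)%360-180
            tu=np.round(np.clip(-dy/(n-k)/5,-1,1),dec)
            p=p+RR(y)@sh*60; y=y-tu*5
            print([[float(a) for a in sh],float(tu)])
        print(' -- at',p.round(1),round(y,2))
E
python3 - <<'E'
from h import *
plan([(330,-470,380,-56),(520,-200,380,-30),(507,222,340,-1)])
E
```

```text
start [ 207.3 -615.7  302.9] -71.39
[[0.68, -0.41, -0.32], -0.77]
[[0.7, -0.37, -0.32], -0.77]
[[0.73, -0.32, -0.32], -0.77]
[[0.75, -0.26, -0.32], -0.77]
 -- at [ 330.2 -470.1  379.7] -55.99
[[0.86, -0.33, -0.0], -0.87]
[[0.88, -0.26, -0.0], -0.87]
[[0.9, -0.19, -0.0], -0.86]
[[0.91, -0.13, -0.0], -0.87]
[[0.91, -0.06, -0.0], -0.86]
[[0.91, 0.02, -0.0], -0.87]
 -- at [ 520.2 -200.2  379.7] -29.99
[[0.75, -0.46, 0.08], -0.72]
[[0.78, -0.42, 0.08], -0.73]
[[0.8, -0.37, 0.08], -0.72]
[[0.82, -0.31, 0.08], -0.73]
[[0.84, -0.26, 0.09], -0.72]
[[0.85, -0.21, 0.08], -0.73]
[[0.87, -0.15, 0.09], -0.72]
[[0.87, -0.1, 0.08], -0.73]
 -- at [507.1 221.8 340.1] -0.99
```

Request:
arm_command(moves=[[[0.68, -0.41, -0.32], -0.77, 0.7], [[0.7, -0.37, -0.32], -0.77, 0.7], [[0.73, -0.32, -0.32], -0.77, 0.7], [[0.75, -0.26, -0.32], -0.77, 0.7], [[0.86, -0.33, 0], -0.87, 0.7], [[0.88, -0.26, 0], -0.87, 0.7], [[0.9, -0.19, 0], -0.86, 0.7], [[0.91, -0.13, 0], -0.87, 0.7], [[0.91, -0.06, 0], -0.86, 0.7], [[0.91, 0.02, 0], -0.87, 0.7]])

```text
time: 1.35
position: [520.9, -199.0, 380.4]
ee_rot: [-0.0, 0.865, 0.501, -0.0]
force: [0.9, -0.1, -0.3]
opening: 59.7
grip_force: 0.0
```

Request:
arm_command(moves=[[[0.75, -0.46, 0.08], -0.72, 0.6], [[0.78, -0.42, 0.08], -0.73, 0.6], [[0.8, -0.37, 0.08], -0.72, 0.6], [[0.82, -0.31, 0.08], -0.73, 0.6], [[0.84, -0.26, 0.09], -0.72, 0.6], [[0.85, -0.21, 0.08], -0.73, 0.6], [[0.87, -0.15, 0.09], -0.72, 0.6], [[0.87, -0.1, 0.08], -0.73, 0.6], [[0, 0, 0], 0, 0.6], [[0, 0, 0], 0, 0.6]])

```text
time: 2.6
position: [507.3, 220.8, 340.6]
ee_rot: [0.0, 0.713, 0.701, -0.001]
force: [0.1, -0.7, 0.4]
opening: 51.1
grip_force: 0.0
```

```bash
python3 - <<'E'
from h import *
s=robot.observe(); print(s['position'],s['ee_rot'],s['qpos'])
m=robot.camera_model('wrist'); im,d=robot.camera('wrist'); save('w1.png',im); np.savez('w1.npz',im=im,d=d,view=m['view']); print(m)
for p in [(507,223,95),(507,223,55)]: print(proj(m,p))
E
```

```text
[507.25794892 220.7662479  340.59374695] [ 7.94769035e-05  7.13323846e-01  7.00834257e-01 -6.54425763e-04] [ 0.31651576  0.17752181 -0.86675248  1.61438106  0.13715748  1.41430304
 -0.58175126]
{'fx': 310.65219828456776, 'fy': 310.65219828456776, 'cx': 277.2764162807887, 'cy': 206.41542436969635, 'k1': -0.011115238531694082, 'view': array([[ 9.99831646e-01, -1.83487034e-02, -6.81452612e-05,
        -5.03292171e+02],
       [-1.74598334e-02, -9.52525468e-01,  3.03957869e-01,
         1.68612194e+02],
       [-5.64214287e-03, -3.03905507e-01, -9.52685472e-01,
         4.84350971e+02],
       [ 0.00000000e+00,  0.00000000e+00,  0.00000000e+00,
         1.00000000e+00]])}
[276.81917377 183.56380547]
[276.8697613  175.52275147]
```

View pics/w1.png

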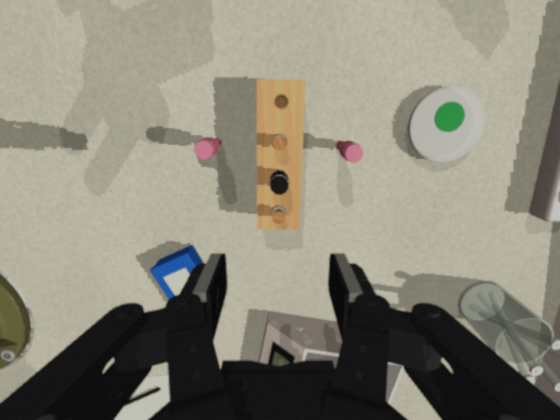

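The wrist view shows the cap at (279,182), cork tubes at (280,142) and (279,213), and pink decoys at (206,148) and (350,152). I'll measure the cap top precisely.

```bash
cat >> h.py <<'E'
def cloud(m,d,step=1):
    v,u=np.mgrid[0:d.shape[0]:step,0:d.shape[1]:step]; d=d[::step,::step]
    x=np.c_[(u.ravel()-m['cx'])/m['fx'],(v.ravel()-m['cy'])/m['fy']]; s=x.copy()
    for _ in range(8): s=x/(1+m['k1']*(s**2).sum(1))[:,None]
    c=np.c_[s,np.ones(len(s))]*d.ravel()[:,None]; V=np.array(m['view'])
    return ((c-V[:3,3])@V[:3,:3]).reshape(*d.shape,3)
E
python3 - <<'E'
from h import *
def capfit(m,im,d,box,zt):
    C=cloud(m,d); g=im.max(2)
    u0,v0,u1,v1=box
    mask=np.zeros(g.shape,np.uint8); mask[v0:v1,u0:u1]=(g[v0:v1,u0:u1]<45)
    P=C[(mask>0)]; top=P[np.abs(P[:,2]-zt)<8]
    ys,xs=np.nonzero(mask)
    print('mask n',len(P),'px',xs.min(),xs.max(),ys.min(),ys.max(),'top n',len(top), 'med z',np.median(top[:,2]).round(1),'mid',((top.min(0)+top.max(0))/2).round(1),'mean',top.mean(0).round(1))
    n,lab,st,ce=cv2.connectedComponentsWithStats(mask); i=1+np.argmax(st[1:,4]); print('blob',st[i],ce[i], 'on z95',onz(m,*ce[i],zt).round(1),'z75',onz(m,*ce[i],zt-20).round(1))
z=np.load('w1.npz'); m=robot.camera_model('wrist'); capfit(m,z['im'],z['d'],(262,165,297,200),95)
print(onz(m,280.5,101.5,55), 'hole')
z=np.load('top0.npz'); m=robot.camera_model('top'); capfit(m,z['im'],z['d'],(146,226,168,246),95)
# rack from wrist depth: points at z 55
z=np.load('w1.npz'); m=robot.camera_model('wrist'); C=cloud(m,z['d']); k=(abs(C[...,2]-55)<7)&(C[...,1]>130)&(C[...,1]<340)&(C[...,0]>450)&(C[...,0]<560)
n,lab,st,ce=cv2.connectedComponentsWithStats(k.astype(np.uint8)); i=1+np.argmax(st[1:,4]); r=cv2.minAreaRect(C[lab==i][:,:2].astype(np.float32)); print(r, np.median(C[lab==i][:,2]))
# colorimeter from top depth
z=np.load('top0.npz'); m=robot.camera_model('top'); C=cloud(m,z['d']); k=(abs(C[...,2]-70)<4); k[:,:240]=0;k[:,350:]=0
n,lab,st,ce=cv2.connectedComponentsWithStats(k.astype(np.uint8)); i=1+np.argmax(st[1:,4]); cnt=np.float32(C[lab==i][:,:2]); print(cv2.minAreaRect(cnt), np.median(C[lab==i][:,2]))
# deck corners from crop picture -> px
for uv in [(245+470/4,170+8/4),(245+785/4,170+73/4),(245+742/4,170+283/4),(245+425/4,170+215/4)]: print('deck corner',onz(m,*uv,70).round(1))
print('well',onz(m,245+526/4,170+110/4,78).round(1),'knob skirt',onz(m,245+683/4,170+170/4,78).round(1))
E
```

```text
mask n 242 px 271 286 171 192 top n 213 med z 94.8 mid [509.2 220.9  93.8] mean [509.3 221.1  94.7]
blob [271 177  16  16 213] [278.58215962 184.36619718] on z95 [509.3 221.2  95. ] z75 [509.3 216.4  75. ]
[513.07459024 303.74587872  55.        ] hole
mask n 66 px 152 162 231 238 top n 49 med z 94.7 mid [505.6 217.1  93.4] mean [505.8 216.4  94.3]
blob [152 231  11   8  66] [157.12121212 234.65151515] on z95 [505.2 213.2  95. ] z75 [506.6 218.1  75. ]
((510.8461608886719, 240.6737060546875), (172.78199768066406, 51.87533950805664), 87.7836685180664) 54.776568637690204
((579.6370239257812, -130.78433227539062), (211.88612365722656, 153.42481994628906), 78.4557876586914) 70.62379710329796
deck corner [ 676.7 -304.4   70. ]
deck corner [ 637.  -509.6   70. ]
deck corner [ 500.1 -477.2   70. ]
deck corner [ 541.2 -273.8   70. ]
well [ 608.9 -338.    78. ] knob skirt [ 571.5 -438.5   78. ]
```

Request:
arm_command(moves=[[[0, 0.04, 0.95], 0, 0.6], [[0, 0, 0.95], 0, 0.6], [[0, 0, 0.95], 0, 0.6], [[0, 0, 0.45], 0, 0.55], [[0, 0, 0.18], 0, 0.5], [[0, 0, 0], 0, 0.5]])

```text
time: 3.4
position: [510.2, 220.4, 132.4]
ee_rot: [0.0, 0.714, 0.7, -0.0]
force: [0.5, 0.2, -0.3]
opening: 42.9
grip_force: 0.0
```

```bash
python3 - <<'E'
from h import *
s=robot.observe(); print(s['position'],s['force'],s['opening'])
m=robot.camera_model('wrist'); im,d=robot.camera('wrist'); save('w2.png',im)
z=np.load('top0.npz'); m=robot.camera_model('top'); im=z['im'];
q=lambda a,b:(245+(a-400)/4,170+b/4)
c=[onz(m,*q(*t),70) for t in [(470,8),(785,73),(742,283),(425,215)]]; print(np.round(c,1))
x=(c[0]+c[1]-c[2]-c[3]); print('yaw',np.degrees(np.arctan2(x[1],x[0])), np.degrees(np.arctan2(*( -(c[0]-c[1])[[0]],(c[0]-c[1])[[1]]))))
print('well',onz(m,*q(526,110),78).round(1),'knob',onz(m,*q(683,170),78).round(1))
E
```

```text
[510.15288777 220.36850612 132.43647736] [ 0.50178855  0.23574532 -0.33549366] 42.89668160663506
[[ 672.6  -44.5   70. ]
 [ 633.  -248.7   70. ]
 [ 497.  -220.3   70. ]
 [ 537.8  -17.9   70. ]]
yaw -11.454454432483423 [-10.95807279]
well [605.1 -81.4  78. ] knob [ 568.  -181.8   78. ]
```

View pics/w2.png

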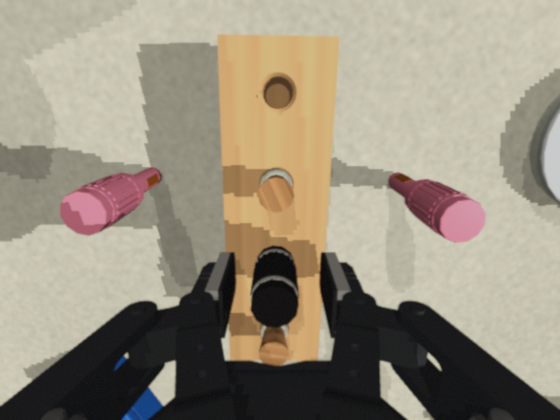

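The fingers straddle the cap (centre at px (275,300)) with room on both sides, and the pink decoys are well clear. Closing.

Request:
arm_command(moves=[[[0, 0, 0], 0, 0.3], [[0, 0, 0], 0, 0.1], [[0, 0, 0], 0, 0.0], [[0, 0, 0], 0, 0.0], [[0, 0, 0], 0, 0.0]], squeeze=50)

```text
time: 4.08
position: [510.0, 221.7, 133.9]
ee_rot: [0.001, 0.713, 0.701, 0.0]
force: [-1.4, -1.0, 4.5]
opening: 18.4
grip_force: 48.6
```

```bash
python3 - <<'E'
from h import *
s=robot.observe(); print(s['position'],s['force'],s['opening'],s['grip_force'])
plan([(510.2,220.4,250,-1)])
E
```

```text
[510.01264246 221.70945623 133.90393478] [-1.3810184  -0.97073347  4.49062368] 18.437512081697655 48.63744378089905
start [510.  221.7 133.9] -0.99
[[-0.01, 0.0, -0.64], 0.0]
[[-0.01, 0.0, -0.65], 0.0]
[[-0.0, 0.0, -0.64], 0.0]
 -- at [510.  220.5 249.7] -0.99
```

Request:
arm_command(moves=[[[0, 0, -0.2], 0, 0.0], [[0, 0, -0.4], 0, 0.0], [[0, 0, -0.7], 0, 0.0], [[0, 0, -0.95], 0, 0.0]])

```text
time: 4.58
position: [509.0, 221.1, 268.5]
ee_rot: [-0.0, 0.713, 0.701, -0.001]
force: [1.5, -0.3, 0.3]
opening: 19.0
grip_force: 48.9
```

```bash
python3 - <<'E'
from h import *
s=robot.observe(); print(s['force'],s['opening'],s['grip_force'])
plan([(592,-150,270,-11)])
E
```

```text
[ 1.51738168 -0.30686215  0.34060843] 18.97574188372479 48.85816812515259
start [509.  221.1 268.5] -0.97
[[-0.88, 0.21, -0.0], 0.29]
[[-0.87, 0.24, -0.0], 0.29]
[[-0.87, 0.26, -0.0], 0.29]
[[-0.86, 0.28, -0.01], 0.28]
[[-0.86, 0.3, -0.0], 0.29]
[[-0.85, 0.32, -0.01], 0.28]
[[-0.83, 0.34, -0.0], 0.29]
 -- at [ 592.3 -149.8  269.7] -11.02
```

Request:
arm_command(moves=[[[-0.88, 0.21, 0], 0.29, 0.0], [[-0.87, 0.24, 0], 0.29, 0.0], [[-0.87, 0.26, 0], 0.29, 0.0], [[-0.86, 0.28, -0.01], 0.28, 0.0], [[-0.86, 0.3, 0], 0.29, 0.0], [[-0.85, 0.32, -0.01], 0.28, 0.0], [[-0.83, 0.34, 0], 0.29, 0.0], [[0, 0, 0], 0, 0.0], [[0, 0, 0], 0, 0.0]])

```text
time: 5.7
position: [592.9, -148.9, 269.1]
ee_rot: [-0.0, 0.772, 0.636, 0.001]
force: [-0.2, 0.3, -0.6]
opening: 18.8
grip_force: 48.9
```

```bash
python3 - <<'E'
from h import *
s=robot.observe(); print(s['position'],s['force'],s['opening'],s['grip_force'],s['qpos'].round(2))
m=robot.camera_model('wrist'); im,d=robot.camera('wrist'); save('w3.png',im); np.savez('w3.npz',im=im,d=d,view=m['view'])
print(proj(m,(605.1,-81.4,78)),proj(m,s['position']-np.array([0,0,54+17])), proj(m,s['position']-np.array([0,0,37.])),proj(m,s['position']-np.array([0,0,117.])))
E
```

```text
[ 592.90394039 -148.93107645  269.13141317] [-0.19829319  0.25870181 -0.57905214] 18.756920372631637 48.936830163002014 [ 0.71  0.32 -0.62  1.58  0.19  1.3  -0.13]
[275.61686865 119.85383661] [276.89523162 268.64018308] [276.90560263 310.13853559] [276.88662042 233.69236097]
```

View pics/w3.png

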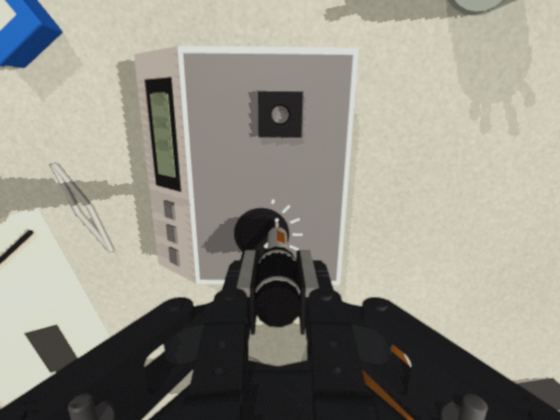

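The collar is centred near (280,115). The held plug has its cap at (277,300) and its foot near (280,232). I'll enlarge the plug and fit the collar.

```bash
python3 - <<'E'
from h import *
z=np.load('w3.npz'); im=z['im']; m=robot.camera_model('wrist'); m['view']=z['view']
o=np.zeros((600,800,3),np.uint8); o[:, :400]=cv2.resize(im[210:330,237:317],(400,600),interpolation=cv2.INTER_NEAREST); o[:400,400:]=cv2.resize(im[85:145,250:310],(400,400),interpolation=cv2.INTER_NEAREST)
save('z3.png',o)
k=np.zeros(im.shape[:2],np.uint8); k[85:145,250:312]=(im.max(2)[85:145,250:312]<60); k=cv2.morphologyEx(k,cv2.MORPH_CLOSE,np.ones((15,15)))
cs,_=cv2.findContours(k,0,1); c=max(cs,key=cv2.contourArea); r=cv2.minAreaRect(c); print(r)
q=[onz(m,*p,78) for p in cv2.boxPoints(r)]; print(np.round(q,1),np.mean(q,0).round(1)); 
g=im.max(2).astype(int); w=(g[106:126,271:291]>70); ys,xs=np.nonzero(w); print('bore',xs.min()+271,xs.max()+271,ys.min()+106,ys.max()+106, onz(m,(xs.min()+xs.max())/2+271,(ys.min()+ys.max())/2+106,78).round(1))
E
```

```text
((279.5, 114.0), (44.0, 43.0), 90.0)
[[595.6 -57.9  78. ]
 [628.9 -64.4  78. ]
 [623.1 -98.   78. ]
 [588.4 -91.2  78. ]] [609.  -77.9  78. ]
bore 271 287 106 122 [608.7 -77.5  78. ]
```

View pics/z3.png

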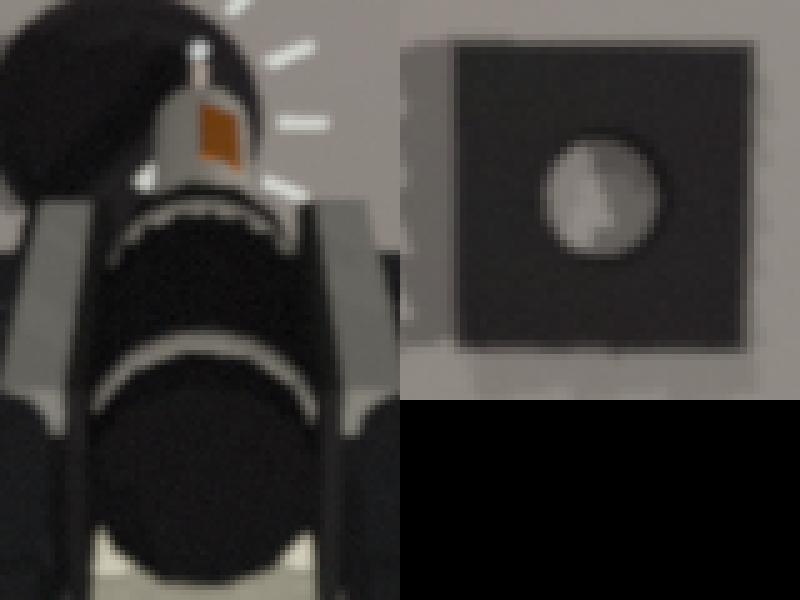

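```bash
python3 - <<'E'
from h import *
z=np.load('w3.npz'); im=z['im']; d=z['d']; m=robot.camera_model('wrist'); m['view']=z['view']
s=robot.observe(); p=s['position']; C=cloud(m,d)-p
y=np.radians(-11); X=np.array([-np.sin(y),np.cos(y),0]); Y=np.array([np.cos(y),np.sin(y),0])
T=np.stack([C@X,C@Y,C[...,2]],-1)
P=T[282:330,254:302].reshape(-1,3); t=P[(abs(P[:,2]+37)<4)&(abs(P[:,1])<12)&(np.hypot(P[:,0],P[:,1])<16)]; print('captop n',len(t),t.mean(0).round(2),t.min(0).round(1),t.max(0).round(1))
for r in range(226,252,2):
    g=T[r,260:300]; k=(g[:,2]>-125)&(g[:,2]<-70)&(abs(g[:,1])<14); print(r,k.sum(),(g[k].mean(0).round(1),g[k][:,1].min().round(1),g[k][:,1].max().round(1),g[k][:,0].max().round(1)) if k.any() else '')
V=m['view']; print('cam in tool',[(-V[:3,:3].T@V[:3,3]-p)@a for a in (X,Y)], (-V[:3,:3].T@V[:3,3]-p)[2])
print('well rel tool',(np.array([608.9,-77.7,78])-p)@X,(np.array([608.9,-77.7,78])-p)@Y)
print(np.median(C[60:85,200:250,2]+p[2]), np.median(C[95:104,262:298,2]+p[2]))
E
```

```text
captop n 1685 [ -0.95   0.43 -39.29] [-11.7  -9.2 -41. ] [ 11.3  10.  -34.7]
226 0 
228 9 (array([   3.9,    0.3, -114.7]), np.float64(-2.3), np.float64(2.8), np.float64(4.2))
230 14 (array([   3.4,    0.6, -112.5]), np.float64(-3.6), np.float64(4.8), np.float64(4.5))
232 17 (array([   3.3,    0.3, -109.5]), np.float64(-4.9), np.float64(5.4), np.float64(5.0))
234 18 (array([   3.3,    0.6, -106.4]), np.float64(-4.8), np.float64(6.1), np.float64(4.9))
236 19 (array([   2.9,    0.2, -104.1]), np.float64(-5.5), np.float64(5.9), np.float64(5.0))
238 19 (array([   3.1,    0.2, -100.6]), np.float64(-5.3), np.float64(5.8), np.float64(4.8))
240 19 (array([  3.4,   0.2, -97.1]), np.float64(-5.2), np.float64(5.7), np.float64(4.7))
242 19 (array([  3.3,   0.2, -94.4]), np.float64(-5.1), np.float64(5.6), np.float64(4.6))
244 20 (array([  2.9,   0.5, -92.6]), np.float64(-5.0), np.float64(6.2), np.float64(4.2))
246 20 (array([  3.2,   0.5, -89.1]), np.float64(-5.0), np.float64(6.1), np.float64(8.3))
248 20 (array([  6.4,   0.5, -79.9]), np.float64(-4.9), np.float64(6.0), np.float64(8.4))
250 24 (array([  7.7,   0.7, -74.6]), np.float64(-5.5), np.float64(11.2), np.float64(9.6))
cam in tool [np.float64(76.7381759486138), np.float64(0.2808791717940546)] 69.66755778958577
well rel tool 72.02273720824255 2.2864847428428754
70.32691361827332 77.61532839463078
```

Request:
arm_command(moves=[[[0.61, 0.015, 0], 0, 0.0], [[0.61, 0.015, 0], 0, 0.0], [[0, 0, 0.53], 0, 0.0], [[0, 0, 0.53], 0, 0.0], [[0, 0, 0], 0, 0.0], [[0, 0, 0], 0, 0.0]])

```text
time: 6.5
position: [609.2, -77.0, 206.5]
ee_rot: [0.001, 0.771, 0.636, 0.001]
force: [0.2, -1.0, -0.2]
opening: 18.8
grip_force: 49.0
```

```bash
python3 - <<'E'
from h import *
s=robot.observe(); p=s['position']; print(p,s['force'],s['opening'],s['grip_force'])
m=robot.camera_model('wrist'); im,d=robot.camera('wrist'); save('w4f.png',im); np.savez('w4.npz',im=im,d=d,view=m['view'])
f=proj(m,(609,-77.7,78)); print('well px',f)
save('w4.png',cv2.resize(im[180:310,207:347],(646,600)))
y=np.radians(-11); X=np.array([-np.sin(y),np.cos(y),0]); Y=np.array([np.cos(y),np.sin(y),0])
print('well rel',(np.array([608.9,-77.7,78])-p)@X,(np.array([608.9,-77.7,78])-p)@Y)
E
```

```text
[609.19053609 -77.00317377 206.50894102] [ 0.2220835  -1.00812322 -0.20793596] 18.789897263543605 48.97064208984375
well px [276.53914223 228.11000586]
well rel -0.7394604671160943 -0.15223740749307607
```

View pics/w4.png

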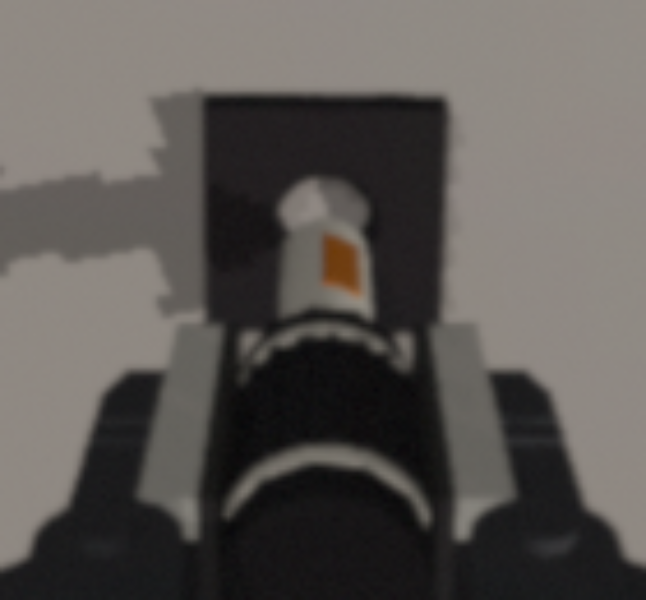

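The foot is laterally centred over the bore: the bore is at crop x≈324 and the stem at ≈327, about 0.3 mm apart. Its depth matches too, so I'll lower it.

Request:
arm_command(moves=[[[0, -0.005, 0.1], 0, 0.0], [[0, 0, 0.1], 0, 0.0], [[0, 0, 0.1], 0, 0.0], [[0, 0, 0.1], 0, 0.0]])

```text
time: 7.05
position: [608.6, -77.7, 180.7]
ee_rot: [0.0, 0.772, 0.636, 0.0]
force: [1.0, 1.3, 0.5]
opening: 18.6
grip_force: 49.0
```

Request:
arm_command(moves=[[[0, 0, 0.1], 0, 0.0], [[0, 0, 0.1], 0, 0.0], [[0, 0, 0.1], 0, 0.0], [[0, 0, 0.05], 0, 0.0], [[0, 0, 0], 0, 0.0]])

```text
time: 7.68
position: [608.5, -77.8, 159.5]
ee_rot: [0.0, 0.772, 0.636, 0.0]
force: [3.9, 1.8, -4.7]
opening: 18.7
grip_force: 48.8
```

Request:
arm_command(moves=[[[0, 0, 0.03], 0, 0.0], [[0, 0, 0.03], 0, 0.0], [[0, 0, 0], 0, 0.0]])

```text
time: 8.05
position: [608.6, -77.7, 156.9]
ee_rot: [0.0, 0.772, 0.636, 0.0]
force: [1.2, 2.2, 4.7]
opening: 18.6
grip_force: 49.8
```

Request:
arm_command(moves=[[[0, 0, 0.02], 0, 0.0], [[0, 0, 0], 0, 0.0], [[0, 0, 0], 0, 0.0]])

```text
time: 8.43
position: [608.6, -77.7, 156.9]
ee_rot: [0.0, 0.772, 0.636, 0.0]
force: [-1.6, 3.0, 10.8]
opening: 18.5
grip_force: 50.5
```

```bash
python3 - <<'E'
from h import *
s=robot.observe(); p=s['position']; print(p,s['force'],s['opening'],s['grip_force'])
m=robot.camera_model('wrist'); im,d=robot.camera('wrist'); save('w5f.png',im)
C=cloud(m,d); P=C.reshape(-1,3); t=P[(np.hypot(P[:,0]-609,P[:,1]+78)<8)&(P[:,2]<130)]; print(np.median(t[:,2]),len(t))
C=C-p; g=C[110:200,200:350,2]+p[2]; print('collar/deck',np.median(g[(g>60)&(g<74)]),np.median(g[(g>75)&(g<82)]))
E
```

```text
[608.56524799 -77.72022964 156.86087361] [-1.59453827  3.01272687 10.79371115] 18.5340804006761 50.50003409385681
117.61679037639749 1012
collar/deck 70.1662639606042 nan
  return _methods._mean(a, axis=axis, dtype=dtype,
  ret = ret.dtype.type(ret / rcount)
```

Firm stop at z=156.9 with the cap top at ≈118 mm, so it is fully home. I'll release and rise.

Request:
arm_command(moves=[[[0, 0, 0], 0, 0.3], [[0, 0, 0], 0, 0.5], [[0, 0, 0], 0, 0.5], [[0, 0, -0.5], 0, 0.5], [[0, 0, -0.95], 0, 0.5], [[0, 0, -0.5], 0, 0.5]])

```text
time: 9.22
position: [608.9, -78.0, 274.9]
ee_rot: [0.001, 0.772, 0.636, 0.001]
force: [1.1, -0.4, 0.4]
opening: 42.7
grip_force: 0.0
```

```bash
python3 - <<'E'
from h import *
# knob predicted: well - 108 mm along colorimeter y (yaw -11.2)
y=np.radians(-11.2); k=np.array([608.9,-77.7])-108*np.array([-np.sin(y),np.cos(y)]); print(k)
# view pose: tool y at -101, tool x at -11 ; stand 70 mm before the knob along tool x
X=np.array([np.cos(y),np.sin(y)]); v=k-70*X
plan([(v[0],v[1],290,-101)])
E
```

```text
[ 587.92269007 -183.64315678]
start [608.9 -78.  274.9] -11.04
[[-0.1, -0.07, -0.01], 1.0]
[[-0.1, -0.06, -0.01], 1.0]
[[-0.11, -0.05, -0.01], 1.0]
[[-0.11, -0.04, -0.01], 1.0]
[[-0.12, -0.03, -0.02], 1.0]
[[-0.12, -0.02, -0.01], 1.0]
[[-0.12, -0.0, -0.02], 1.0]
[[-0.12, 0.0, -0.01], 1.0]
[[-0.12, 0.02, -0.02], 1.0]
[[-0.11, 0.03, -0.01], 1.0]
[[-0.11, 0.03, -0.02], 1.0]
[[-0.11, 0.05, -0.01], 1.0]
[[-0.11, 0.05, -0.02], 1.0]
[[-0.1, 0.06, -0.01], 1.0]
[[-0.09, 0.07, -0.02], 1.0]
[[-0.09, 0.08, -0.01], 1.0]
[[-0.08, 0.09, -0.02], 1.0]
[[-0.07, 0.1, -0.01], 0.99]
 -- at [ 519.2 -170.3  289.9] -100.99
```

```bash
python3 - <<'E'
from h import *
im,d=robot.camera('wrist'); save('w6.png',im)
plan([(530,-223,285,-56)])
E
```

```text
start [610.2 -78.  278.5] -11.05
[[-0.29, -0.09, -0.01], 1.0]
[[-0.3, -0.07, -0.01], 1.0]
[[-0.3, -0.04, -0.01], 1.0]
[[-0.31, -0.02, -0.01], 1.0]
[[-0.31, 0.01, -0.01], 1.0]
[[-0.3, 0.04, -0.01], 1.0]
[[-0.3, 0.06, -0.02], 1.0]
[[-0.3, 0.09, -0.01], 1.0]
[[-0.28, 0.12, -0.02], 0.99]
 -- at [ 530.1 -223.   285.1] -56.0
```

Request:
arm_command(moves=[[[-0.29, -0.09, -0.01], 1.0, 0.5], [[-0.3, -0.07, -0.01], 1.0, 0.5], [[-0.3, -0.04, -0.01], 1.0, 0.5], [[-0.31, -0.02, -0.01], 1.0, 0.5], [[-0.31, 0.01, -0.01], 1.0, 0.5], [[-0.3, 0.04, -0.01], 1.0, 0.5], [[-0.3, 0.06, -0.02], 1.0, 0.5], [[-0.3, 0.09, -0.01], 1.0, 0.5], [[-0.28, 0.12, -0.02], 1.0, 0.5], [[0, 0, 0], 0, 0.5]])

```text
time: 10.52
position: [527.1, -224.7, 278.2]
ee_rot: [0.0, 0.957, 0.291, -0.001]
force: [1.3, 1.1, 0.3]
opening: 42.6
grip_force: 0.0
```

```bash
python3 - <<'E'
from h import *
s=robot.observe(); p=s['position']; print(p,s['opening'],s['qpos'].round(2))
m=robot.camera_model('wrist'); im,d=robot.camera('wrist'); save('w7f.png',im); np.savez('w7.npz',im=im,d=d,view=m['view'])
f=proj(m,(588,-183.6,110)); print('knob px',f, 'well',proj(m,(609,-77.7,118)))
u,v=f.astype(int); v0=max(0,v-75); u0=u-100
save('w7.png',cv2.resize(im[v0:v0+150,u0:u0+200],(800,600))); print(u0,v0)
E
```

```text
[ 527.10497022 -224.71135747  278.16896615] 42.59474570237269 [ 0.78  0.2  -0.48  1.67  0.1   1.29 -0.7 ]
knob px [276.98948268 113.8375194 ] well [157.41080377 -10.08129997]
176 38
```

View pics/w7.png

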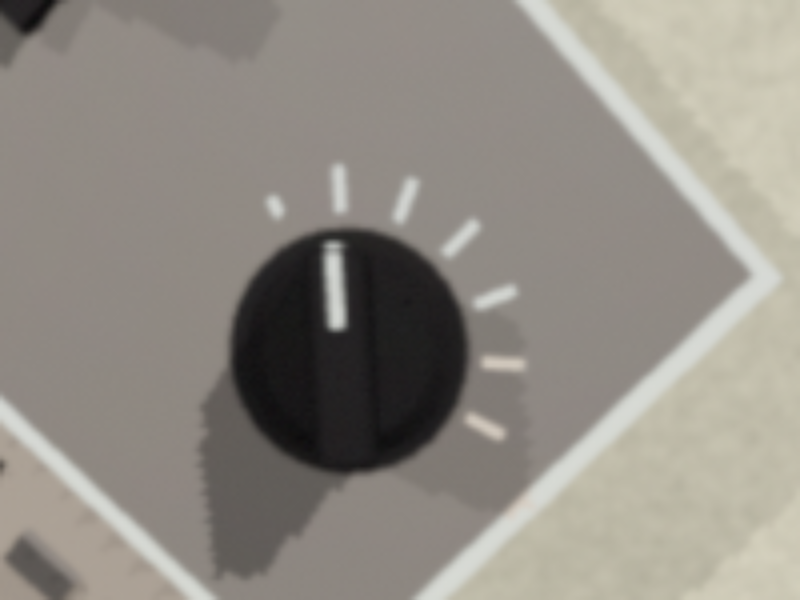

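The pointer's white line runs from crop (337,328) to (334,245), at the tick after the end-stop tick, so the knob is on the first click and needs two clicks (48°). The skirt is centred at crop (350,350).

```bash
python3 - <<'E'
from h import *
z=np.load('w7.npz'); m=robot.camera_model('wrist'); m['view']=z['view']; im=z['im']; d=z['d']
q=lambda a,b,zz: onz(m,176+a/4-.4,38+b/4-.4,zz)
ang=lambda a,b: np.degrees(np.arctan2(*(b-a)[[1,0]]))
print('line',ang(q(337,328,110),q(334,247,110)))
print('edge back',ang(q(760,272,70),q(530,10,70)), 'edge right',ang(q(430,600,70),q(760,283,70)))
print('skirt',q(350,350,78).round(1)); 
for a,b in[(275,207),(339,188),(406,200),(461,238),(496,297),(504,364),(486,427)]: print('tick',ang(q(350,350,78),q(a,b,70)).round(1),end=' ')
C=cloud(m,d); P=C[60:170,190:370].reshape(-1,3); t=P[(P[:,2]>103)&(P[:,2]<116)&(np.hypot(P[:,0]-588,P[:,1]+184)<30)]; r=cv2.minAreaRect(t[:,:2].astype(np.float32)); print('\nbar',len(t),r,t.mean(0).round(1))
P=C.reshape(-1,3); t=P[(abs(P[:,2]-118)<5)&(np.hypot(P[:,0]-609,P[:,1]+78)<14)]; print('cap',len(t),t.mean(0).round(1) if len(t) else '')
E
```

```text
line 35.030026190745836
edge back 78.96322151072486 edge right -11.359982625043704
skirt [ 573.4 -179.3   78. ]
tick 62.5 tick 37.7 tick 12.4 tick -12.3 tick -37.4 tick -62.0 tick -86.1 
bar 838 ((573.1463012695312, -178.819580078125), (40.184288024902344, 12.097576141357422), 36.5859260559082) [ 574.3 -178.4  109.3]
cap 224 [603.5 -83.2 116.9]
```

```bash
python3 - <<'E'
from h import *
plan([(573.1,-178.8,200,-53.2),(573.1,-178.8,156,-53.2)])
E
```

```text
start [ 527.8 -223.2  278.3] -56.02
[[0.52, -0.1, 0.65], -0.28]
[[0.52, -0.08, 0.65], -0.28]
 -- at [ 573.  -178.8  200.3] -53.22
[[0.0, 0.0, 0.74], -0.0]
 -- at [ 573.  -178.8  155.9] -53.22
```

Request:
arm_command(moves=[[[0.52, -0.1, 0.65], -0.28, 0.5], [[0.52, -0.08, 0.65], -0.28, 0.5], [[0, 0, 0.37], 0, 0.5], [[0, 0, 0.36], 0, 0.5], [[0, 0, 0], 0, 0.5], [[0, 0, 0], 0, 0.5]])

```text
time: 11.32
position: [574.0, -178.0, 157.7]
ee_rot: [0.0, 0.949, 0.316, 0.001]
force: [0.1, 0.2, 0.5]
opening: 42.5
grip_force: 0.0
```

```bash
python3 - <<'E'
from h import *
s=robot.observe(); p=s['position']; print(p,s['force'],s['opening'],s['qpos'].round(2))
m=robot.camera_model('wrist'); im,d=robot.camera('wrist'); save('w8.png',cv2.resize(im[120:420,77:477],(800,600)))
E
```

```text
[ 573.98832176 -177.95120285  157.69442832] [0.05043685 0.16651981 0.5259195 ] 42.470150769704894 [ 0.67  0.37 -0.5   1.73  0.2   1.09 -0.82]
```

View pics/w8.png

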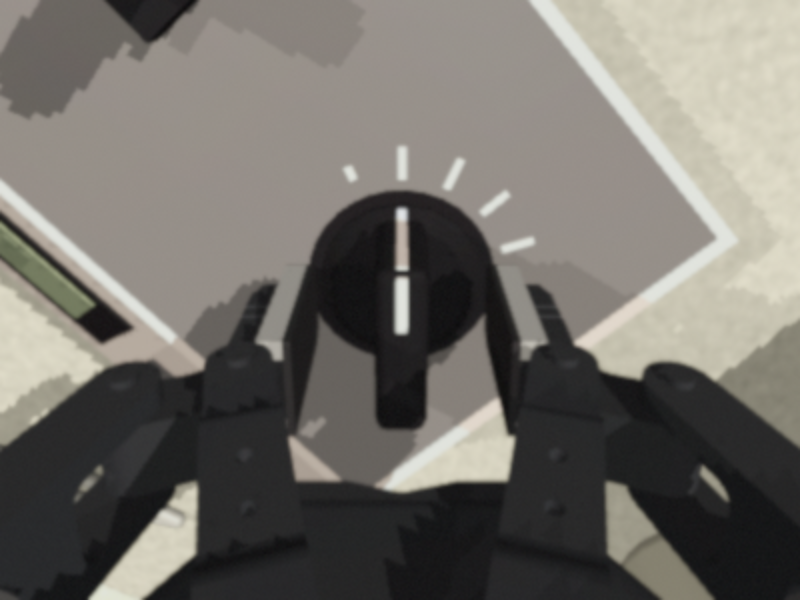

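The fingers straddle the bar symmetrically: the bar is at crop x≈401, between pads at 305 and 500. Gripping.

Request:
arm_command(moves=[[[0, 0, 0], 0, 0.3], [[0, 0, 0], 0, 0.1], [[0, 0, 0], 0, 0.0], [[0, 0, 0], 0, 0.0], [[0, 0, 0], 0, 0.0], [[0, 0, 0], 0, 0.0]], squeeze=60)

```text
time: 12.12
position: [573.5, -178.5, 157.9]
ee_rot: [0.0, 0.949, 0.315, 0.0]
force: [-2.9, 1.0, 5.8]
opening: 11.1
grip_force: 59.3
```

Request:
arm_command(moves=[[[0, 0, 0], 0.5, 0.0], [[0, 0, 0], 1, 0.0], [[0, 0, 0], 1, 0.0], [[0, 0, 0], 1, 0.0], [[0, 0, 0], 1, 0.0]])

```text
time: 12.75
position: [573.8, -179.1, 157.9]
ee_rot: [0.001, 0.992, 0.123, 0.001]
force: [-1.5, -0.2, 4.3]
opening: 11.0
grip_force: 59.3
```

```bash
python3 - <<'E'
from h import *
s=robot.observe(); print(s['position'],s['force'],s['wrist_torque'],s['opening'],s['grip_force']); q=s['ee_rot']; print(yaw(Ro.from_quat([q[1],q[2],q[3],q[0]]).as_matrix()))
E
```

```text
[ 573.75214296 -179.10228559  157.9396152 ] [-1.47498685 -0.24748362  4.34317646] [-0.14272226  0.20700684  0.01937004] 10.97838812194949 59.316843152046204
-75.91105688773699
```

Request:
arm_command(moves=[[[0, 0, 0], 1, 0.0], [[0, 0, 0], 1, 0.0], [[0, 0, 0], 1, 0.0], [[0, 0, 0], 1, 0.0], [[0, 0, 0], 0.6, 0.0], [[0, 0, 0], 0.4, 0.0], [[0, 0, 0], 0, 0.0], [[0, 0, 0], 0, 0.0], [[0, 0, 0], 0, 0.0]])

```text
time: 13.88
position: [573.7, -179.9, 157.9]
ee_rot: [0.001, 0.996, -0.094, 0.001]
force: [-0.1, -3.6, 5.5]
opening: 11.2
grip_force: 59.4
```

```bash
python3 - <<'E'
from h import *
s=robot.observe(); print(s['position'],s['force'],s['wrist_torque'],s['opening'],s['grip_force'],abs(s['qvel']).max()); q=s['ee_rot']; print(yaw(Ro.from_quat([q[1],q[2],q[3],q[0]]).as_matrix()))
m=robot.camera_model('wrist'); im,d=robot.camera('wrist')
t,dt=robot.camera('top'); o=np.zeros((600,800,3),np.uint8); o[:,:480]=cv2.resize(im[80:380,157:397],(480,600)); o[:240,480:]=cv2.resize(t[170:245,245:345],(320,240)); sc,_=robot.camera('scene'); o[240:480,480:]=cv2.resize(sc[165:255,205:325],(320,240)); save('w9.png',o)
E
```

```text
[ 573.74467279 -179.89622533  157.93108495] [-0.11244932 -3.62585616  5.4997276 ] [-0.53633547  0.19112764 -0.10760708] 11.188001251906696 59.42811191082001 0.002011294518225401
-100.79937078915039
```

View pics/w9.png

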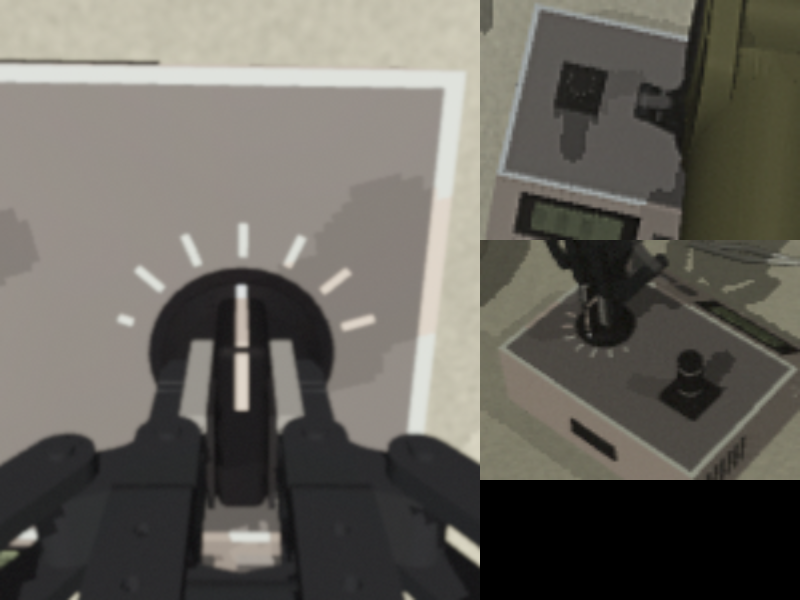

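The pointer line (x≈241) lines up with the fourth of the seven ticks (243,240), which is the third click. The knob is still gripped at 59 N, and the standard stands home on its collar. Handing in.

```bash
python3 -c "
from cell import robot
print(robot.job_done())"
```

```text
the job is handed in; nothing more can be done
None
```

I lowered the check standard by hand into the sample well until its cap was home on the collar and let it go. The selector is on its third click with the gripper still holding the knob at about 59 N, and I handed the job in at about 14 s; no verdict came back.

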